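Scoop grinding pebbles into the mill jar

TASK

Load the steel grinding jar with at least three of the white ceramic pebbles from the grey tub, using the scoop. First draw the scoop out from under the shelf by its pan and set it down flat on the open bench, then take it by its handle to scoop the pebbles and tip them into the jar, and lay it down flat on the bench again, clear of the shelf. Do not touch the pebbles with the gripper, spill none (the rest stay in the tub), and leave the other things on the bench where they are.

Things in the scene. Friction and masses are not known exactly. Their poses are not given: they have to be found in the camera images.
- scoop: dark steel hand scoop, 160 g. Pan: floor 2 thick, from x = -33 to +45 (the nose), 64 wide (y), narrowing to 40 beyond x = +32; back and side walls 2.5 thick, 28 high, the sides full height from x = -33 to +18, then 12 high to +32. Open on top and at the nose. Level black handle behind it. Origin: centre of the pan's underside; z up. At the start only the pan sticks out from under the riser.
- scoop_pan (a point): centre of the space inside the scoop's pan, 6 ahead of the origin (x) and 14 above the underside
- scoop_grip (a point): middle of the scoop's handle (85 behind the origin, 48 up); the handle is 18 wide x 16 high and runs from 35 to 135 behind the origin
- scoop_tail (a point): rear end of the scoop's handle (135 behind the origin, 48 up)
- riser: low light-wood bench shelf, fixed: board 300 (x) x 220 (y), underside at 64, top at 74 above the bench, on two side walls 12 thick at its x ends; front (-y of its own frame) and rear open; slide trays on its rear half up to 112 high. Origin: on the bench under its centre; its front edge is at y = -110.
- tub: grey trough, fixed; outside from x = -110 to +130, 86 wide (y), walls and floor 5 thick, near wall (-x) 20 high, sides 34 (60 beyond x = +40), far wall 50. Inner floor 5 above the bench, flat up to x = +75, then a ramp rising at 34 degrees to the far wall. Origin: on the bench, midway between the sides. Pebbles start on the flat floor beyond x = -8; its -x part is free.
- jar: open round steel grinding jar fixed on a dark steel base plate 140 (x) x 130 (y) x 10. Outside diameter 118 at the rim, inside diameter 110 at the rim and 104 at the bottom, inner floor 15 and rim 85 above the bench. Origin: centre of the base plate's underside.
- jar_mid (a point): on the jar's axis, 45 above the bench (half-way down inside it)
- pebble0: white ceramic grinding pebble, round-ended, 18 dia x 24 long, 22 g; origin at its centre. One of six alike.
- pebble1: white ceramic grinding pebble, round-ended, 18 dia x 24 long, 22 g; origin at its centre. One of six alike.
- pebble2: white ceramic grinding pebble, round-ended, 18 dia x 24 long, 22 g; origin at its centre. One of six alike.
- pebble3: white ceramic grinding pebble, round-ended, 18 dia x 24 long, 22 g; origin at its centre. One of six alike.
- pebble4: white ceramic grinding pebble, round-ended, 18 dia x 24 long, 22 g; origin at its centre. One of six alike.
- pebble5: white ceramic grinding pebble, round-ended, 18 dia x 24 long, 22 g; origin at its centre. One of six alike.
- bottle: loose amber reagent bottle, 60 dia x 140 tall; a bystander, origin at the centre of its underside
- specimen: loose clear specimen jar, 44 dia x 50 tall; a bystander, origin at the centre of its underside
- slidebox: loose grey slide box, 100 x 70 x 32; a bystander, origin at the centre of its underside
- beaker: loose glass beaker, 72 dia x 85 tall; a bystander, origin at the centre of its underside
- pen: loose black marker pen lying on the bench, 11 dia, about 130 long; a bystander, origin at the centre of its underside
Not all that is in view belongs to the job. Leave any turquoise look-alike of the scoop alone.

How it is judged:
On the way, in this order (a step that is already met when the one before it is completed fails the run):
1. the scoop is out from under the shelf and set down flat on the bench, let go (y of scoop_tail in the frame of riser below -0.11 m and height (world z) of scoop below 0.008 m and angle between scoop's own z axis and vertical below 0.1 rad and contact force between the fingers and scoop below 0.2 N), for 0.2 s.
2. the scoop, held by its handle, carries at least one pebble above the tub (height (world z) of scoop_pan above 0.09 m and distance between the grasp point and scoop_grip below 0.075 m and contact force between the fingers and scoop above 1 N and distance between any of pebble0, pebble1, pebble2, pebble3, pebble4, pebble5 and scoop_pan below 0.048 m), for 0.2 s.
At the end, for the whole second after the job is handed in: At least three pebbles lie in the jar, every other pebble is in the jar or in the tub (none on the bench or in the scoop), all at rest; the scoop lies flat on the bench (underside within 8 mm of it, tilt under 0.1 rad), in front of the shelf's front edge, let go ((distance between each of pebble0, pebble1, pebble2 and jar_mid below 0.062 m or distance between each of pebble0, pebble1, pebble3 and jar_mid below 0.062 m or distance between each of pebble0, pebble1, pebble4 and jar_mid below 0.062 m or distance between each of pebble0, pebble1, pebble5 and jar_mid below 0.062 m or distance between each of pebble0, pebble2, pebble3 and jar_mid below 0.062 m or distance between each of pebble0, pebble2, pebble4 and jar_mid below 0.062 m or distance between each of pebble0, pebble2, pebble5 and jar_mid below 0.062 m or distance between each of pebble0, pebble3, pebble4 and jar_mid below 0.062 m or distance between each of pebble0, pebble3, pebble5 and jar_mid below 0.062 m or distance between each of pebble0, pebble4, pebble5 and jar_mid below 0.062 m or distance between each of pebble1, pebble2, pebble3 and jar_mid below 0.062 m or distance between each of pebble1, pebble2, pebble4 and jar_mid below 0.062 m or distance between each of pebble1, pebble2, pebble5 and jar_mid below 0.062 m or distance between each of pebble1, pebble3, pebble4 and jar_mid below 0.062 m or distance between each of pebble1, pebble3, pebble5 and jar_mid below 0.062 m or distance between each of pebble1, pebble4, pebble5 and jar_mid below 0.062 m or distance between each of pebble2, pebble3, pebble4 and jar_mid below 0.062 m or distance between each of pebble2, pebble3, pebble5 and jar_mid below 0.062 m or distance between each of pebble2, pebble4, pebble5 and jar_mid below 0.062 m or distance between each of pebble3, pebble4, pebble5 and jar_mid below 0.062 m) and (distance between pebble0 and jar_mid below 0.062 m or (x of pebble0 in the frame of tub between -0.11 and 0.13 m and y of pebble0 in the frame of tub between -0.043 and 0.043 m)) and (distance between pebble1 and jar_mid below 0.062 m or (x of pebble1 in the frame of tub between -0.11 and 0.13 m and y of pebble1 in the frame of tub between -0.043 and 0.043 m)) and (distance between pebble2 and jar_mid below 0.062 m or (x of pebble2 in the frame of tub between -0.11 and 0.13 m and y of pebble2 in the frame of tub between -0.043 and 0.043 m)) and (distance between pebble3 and jar_mid below 0.062 m or (x of pebble3 in the frame of tub between -0.11 and 0.13 m and y of pebble3 in the frame of tub between -0.043 and 0.043 m)) and (distance between pebble4 and jar_mid below 0.062 m or (x of pebble4 in the frame of tub between -0.11 and 0.13 m and y of pebble4 in the frame of tub between -0.043 and 0.043 m)) and (distance between pebble5 and jar_mid below 0.062 m or (x of pebble5 in the frame of tub between -0.11 and 0.13 m and y of pebble5 in the frame of tub between -0.043 and 0.043 m)) and height (world z) of scoop below 0.008 m and angle between scoop's own z axis and vertical below 0.1 rad and y of each of scoop_tail, scoop in the frame of riser below -0.11 m and linear speed of scoop below 0.02 m/s and linear speed of each of pebble0, pebble1, pebble2, pebble3, pebble4, pebble5 below 0.05 m/s); the robot touches nothing.
It fails at once if the gripper's fingers touch a pebble (contact force between the fingers and pebble0 above 0.5 N or contact force between the fingers and pebble1 above 0.5 N or contact force between the fingers and pebble2 above 0.5 N or contact force between the fingers and pebble3 above 0.5 N or contact force between the fingers and pebble4 above 0.5 N or contact force between the fingers and pebble5 above 0.5 N).
It fails at once if a bystander (bottle, specimen jar, slide box, beaker, pen) is moved by more than 40 mm (distance of any of bottle, specimen, slidebox, beaker, pen from where it was at the start of the episode above 0.04 m).
It also fails if it takes over 72 s, if anything falls off the work surface, if the arm or the gripper's body presses on something with over 40 N, if the wrist force passes 120 N, or if a joint passes its speed limit or range.

ROBOT

A 6-joint arm with a two-finger parallel gripper is mounted at the origin on the work surface. World frame = base frame: x ahead of the robot, y to its left, z up, the work surface at z = 0. Lengths are in m, angles in rad, forces in N, time in s.
With the tool pointing down it reaches from about 0.275 to 0.85 m from the base axis. Payload 19 kg.
Tool frame: the origin (TCP) lies midway between the tips of the shut fingers; the grasp point (between the pads) lies 19 mm behind it; z points along the fingers, y is the line along which they close (so a half turn about z gives the same grasp; the last joint's range is limited). The gripper opens to 85 mm and grips with 20 to 120 N. Pads are 22 mm wide; open, the fingers measure 114 mm over their backs; the gripper's body (76 mm by 85 mm) begins 54 mm behind the grasp point. The pads swing forward as they close: fully open they stand 13 mm farther back than shut.
Start: joints at [1.098, 0.15, 1.437, -0, 1.554, -0.134], TCP at [0.191, 0.542, 0.231] pointing down, gripper open.
Joint ranges: [-2.8, 2.8], [-0.68, 2.1], [0.12, 2.68], [-1.39, 4.53], [0.16, 2.79], [-2.81, 2.81]. Speed limits (rad/s): [1.89, 1.89, 2.22, 3.01, 3.01, 3.01].

INTERFACE

Orientations are given as a 3x3 rotation matrix whose columns are the frame's x, y, z axes.
In Python, from bench import readout, eyes, order gives the robot as it stands. The module is installed in compiled form; this text tells all that it offers.
- The arm moves only by the shell command python3 -m handwheel 'ROWS' [OPENING] [FORCE]. ROWS is text: rows parted by semicolons, each of 4 numbers parted by spaces: the shift along the tool's x, y, z scaled (see below), then the turn about the tool's z scaled (see below). In form: dx dy dz spin; .... A call has 1 to 10 rows; each row shifts and turns the commanded pose from where the row before left it, along the tool's axes as they then stand; what a row does not reach is not made up. The controller multiplies each number of a shift by 20 mm and each number of a turn by 0.1 rad. A row lasts 1/12 s, in which the tool goes at most 41.7 mm and 7.16 degrees, less where a joint would pass 70% of its speed; a pose out of reach is approached as far as the arm can. A call with a number of a shift or a turn outside -1 to 1 is refused whole. A call with a gripper value outside its range is refused whole. OPENING is the opening, from 0 (shut) to 1 (fully open), set as the call begins (- or left out, the last holds). The fingers move at their own pace and stop on an object; FORCE is the grip in N (left out, the last holds). Time passes only in rows, so rows that do not move let the fingers close. It gives the time, the measured TCP pose, the force, the opening and the grip force at its end, in the units of the state.
- readout.state(): the state, without advancing time (a new reading comes with each control period).
- eyes.capture(name): name is "side" or "top"; returns a dict with "pixels" (384x512x3 uint8, blue, green, red), "fx", "fy", "cx", "cy" (pixels), "camera_from_world" (4x4, takes a point from world to camera coordinates). Camera axes: x right, y down, z forward; pixel columns grow to the right and rows downward; lengths in m; the calibration is good to about 2 mm. A picture is of the moment at which its call begins. There is no depth.
- order.finish_job(): hands the job in; it is judged then, once.
Trained networks look in the newest picture that a camera, given by its name, has taken for a name from the list of things; names that differ only in an ending like _2 or _b are one class to them, and where a whole thing is asked for, a point or a joint stands for the part that bears it (a point fixed in the world has none). Each returns a list of dicts, best first, with "conf" (0 to 1); they miss things now and then, are a little off and sometimes report something else, mostly with a low value. They report only what shows in the picture. A call takes as long as a camera call. They do not tell look-alikes from the thing itself.
- eyes.look_for(name, camera): "centre" ([column, row] in pixels, amid what is visible of it).
- eyes.silhouettes(name, camera): "region" (384x512 bool, what is visible of it) and "centre" ([column, row] in pixels, amid what is visible of it).
- eyes.tip_of(name, camera): "centre" ([column, row] in pixels: a listed point, or the origin of a listed thing).
The state is a dict: "time_s": time; "joint_positions": joint angles; "qvel": joint speeds; "joint_efforts": joint torques, N m; "position": TCP position; "ee_rot": TCP orientation; "wrist_force": force on the tool from outside, world axes, zero at the start; "wrist_torque": the same for the moment, N m; "width": finger opening in m; "grasp_force": force on a finger pad.
Only numpy, scipy, OpenCV 4.12 (cv2) and the standard library are available. Lean on these libraries where they do the work, as an engineer would, in place of code of your own. Each camera call takes 0.05 s, during which the arm holds its last target. There are 200 camera calls.

## Working session

There is one attempt and no reset: what is moved stays moved. The work goes in short steps, Python scripts to look and compute and a shell command to move; the robot and the scene stay as the last step left them, time stands still between calls to the robot, and variables do not carry over. Pictures are saved under pics/ and viewed, at most 10 in all, crops included, and the job is handed in when it is done.

```bash
mkdir -p pics
cat > h.py <<'E'
import numpy as np, cv2
from bench import readout, eyes, order
def cap(n,f=None):
    d=eyes.capture(n)
    if f: cv2.imwrite('pics/'+f,d['pixels'])
    return d
def ray(d,px,z):
    M=np.array(d['camera_from_world']);R,t=M[:3,:3],M[:3,3];c=-R.T@t
    v=R.T@np.array([(px[0]-d['cx'])/d['fx'],(px[1]-d['cy'])/d['fy'],1])
    return c+v*(z-c[2])/v[2]
def proj(d,p):
    M=np.array(d['camera_from_world']);q=M[:3,:3]@np.array(p)+M[:3,3]
    return np.array([d['fx']*q[0]/q[2]+d['cx'],d['fy']*q[1]/q[2]+d['cy']])
def tri(ds,pxs):
    A=[]
    for d,p in zip(ds,pxs):
        M=np.array(d['camera_from_world'])[:3];K=np.array([[d['fx'],0,d['cx']],[0,d['fy'],d['cy']],[0,0,1]]);P=K@M
        A+=[p[0]*P[2]-P[0],p[1]*P[2]-P[1]]
    v=np.linalg.svd(np.array(A))[2][-1];return v[:3]/v[3]
E
python3 - <<'E'
from h import *
np.set_printoptions(precision=3,suppress=True)
T=cap('top','top0.png');S=cap('side','side0.png')
for d in(T,S):
    M=np.array(d['camera_from_world']);print('cam',-M[:3,:3].T@M[:3,3],d['fx'])
zs=dict(scoop=0,scoop_pan=.014,riser=0,tub=0,jar=0,jar_mid=.045,pebble0=.014,bottle=0,specimen=0,slidebox=0,beaker=0,pen=0)
for n,z in zs.items():
    for c,d in(('top',T),('side',S)):
        print(n,c,[(np.round(o['centre']).tolist(),round(o['conf'],2),ray(d,o['centre'],z)[:2].round(3).tolist()) for o in eyes.tip_of(n,c)[:7]])
s=readout.state();print(s['ee_rot'],s['position'],s['width'])
E
```

```text
cam [ 0.261 -0.002  1.309] 450.05915798503145
cam [-0.12   1.017  1.187] 498.5564739015275
scoop top [([154.0, 206.0], 0.89, [0.467, 0.296]), ([176.0, 277.0], 0.7, [0.262, 0.221]), ([272.0, 169.0], 0.49, [0.583, -0.052]), ([299.0, 245.0], 0.48, [0.36, -0.131])]
scoop side [([208.0, 261.0], 0.69, [0.476, 0.294]), ([281.0, 276.0], 0.56, [0.266, 0.222])]
scoop_pan top [([173.0, 278.0], 0.81, [0.26, 0.226]), ([153.0, 207.0], 0.66, [0.463, 0.294])]
scoop_pan side [([280.0, 270.0], 0.84, [0.274, 0.215]), ([210.0, 255.0], 0.53, [0.478, 0.281])]
riser top [([103.0, 208.0], 0.69, [0.458, 0.444])]
riser side [([178.0, 300.0], 0.75, [0.464, 0.449])]
tub top [([263.0, 173.0], 0.97, [0.572, -0.025])]
tub side [([242.0, 188.0], 0.7, [0.564, -0.028])]
jar top [([354.0, 188.0], 0.68, [0.528, -0.294])]
jar side [([291.0, 150.0], 0.58, [0.519, -0.3])]
jar_mid top [([353.0, 184.0], 0.7, [0.531, -0.281])]
jar_mid side [([286.0, 143.0], 0.63, [0.528, -0.275])]
pebble0 top [([265.0, 172.0], 0.63, [0.571, -0.029]), ([269.0, 164.0], 0.55, [0.597, -0.043]), ([256.0, 156.0], 0.53, [0.619, -0.001]), ([268.0, 152.0], 0.44, [0.633, -0.038]), ([271.0, 171.0], 0.43, [0.575, -0.049]), ([255.0, 162.0], 0.36, [0.602, 0.001])]
pebble0 side [([228.0, 174.0], 0.43, [0.635, -0.047])]
bottle top [([199.0, 123.0], 0.63, [0.725, 0.173]), ([411.0, 158.0], 0.55, [0.624, -0.47])]
bottle side [([169.0, 207.0], 0.67, [0.714, 0.181])]
specimen top [([308.0, 127.0], 0.6, [0.718, -0.16])]
specimen side [([225.0, 152.0], 0.67, [0.72, -0.156])]
slidebox top [([386.0, 258.0], 0.63, [0.326, -0.382])]
slidebox side []
beaker top [([411.0, 158.0], 0.65, [0.623, -0.47])]
beaker side [([286.0, 116.0], 0.92, [0.643, -0.482])]
pen top [([301.0, 248.0], 0.45, [0.349, -0.135])]
pen side []
[[-0.943  0.332 -0.   ]
 [ 0.332  0.943 -0.   ]
 [ 0.    -0.    -1.   ]] [0.191 0.542 0.231] 0.08549456456368762
```

Run:
```python
import cv2,numpy as np
a=cv2.imread('pics/top0.png');b=cv2.imread('pics/side0.png')
cv2.imwrite('pics/t0.png',cv2.resize(a[90:310,60:460],None,fx=2,fy=2))
cv2.imwrite('pics/s0.png',cv2.resize(b[90:350,110:360],None,fx=2.2,fy=2.2))
```

```text
(no output)
```

View pics/t0.png

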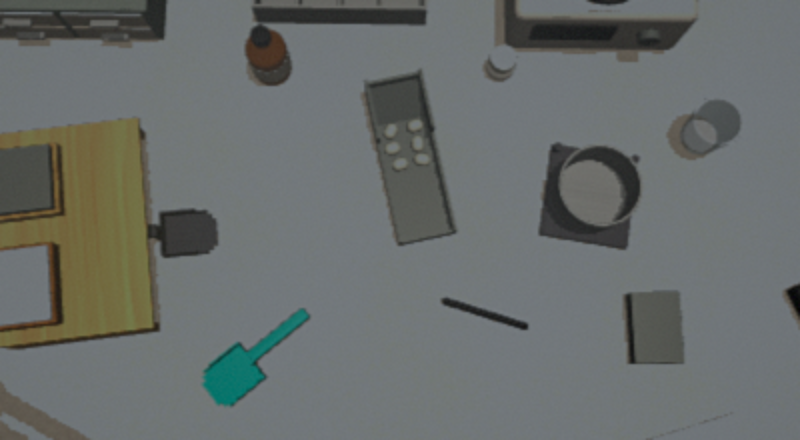

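View pics/s0.png

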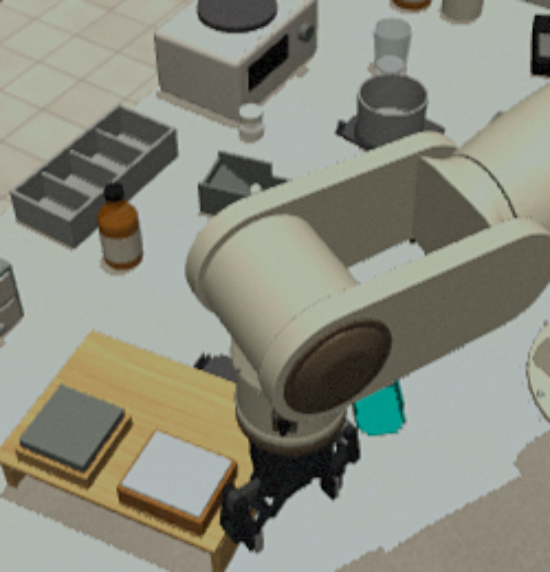

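```bash
cat >> h.py <<'E'
from scipy.optimize import minimize
def hullmask(d,pts,sc=4):
    q=np.array([proj(d,p) for p in pts]);q=cv2.convexHull((q*sc*16).astype(np.int32).reshape(-1,1,2))
    m=np.zeros((384*sc,512*sc),np.uint8);cv2.fillConvexPoly(m,q,255,shift=4)
    return cv2.resize(m,(512,384),interpolation=cv2.INTER_AREA)/255.
PAN=[(x,y,z) for x,y,z in [(-.033,.032,0),(-.033,.032,.028),(.018,.032,.028),(.032,.032,.012),(.032,.032,0),(.045,.02,0)]]
PAN+= [(x,-y,z) for x,y,z in PAN]
HAN=[(x,y,z) for x in(-.135,-.035) for y in(-.009,.009) for z in(.04,.056)]
def place(P,x,y,a,z0=0):
    P=np.array(P);c,s=np.cos(a),np.sin(a)
    return np.c_[x+c*P[:,0]-s*P[:,1],y+s*P[:,0]+c*P[:,1],P[:,2]+z0]
def fit(d,reg,groups,x0,z0=0):
    def f(p):
        m=np.max([hullmask(d,place(g,p[0],p[1],p[2]/4,z0)) for g in groups],0)
        return np.abs(m-reg).sum()
    b=None
    for da in(-.15,0,.15):
        r=minimize(f,[x0[0],x0[1],(x0[2]+da)*4],method='Nelder-Mead',options=dict(initial_simplex=np.array([x0[0],x0[1],(x0[2]+da)*4])+np.array([[0,0,0],[.01,0,0],[0,.01,0],[0,0,.4]]),xatol=2e-4,fatol=.1))
        if b is None or r.fun<b.fun:b=r
    return b.x[0],b.x[1],b.x[2]/4,b.fun,reg.sum()
E
python3 - <<'E'
from h import *
np.set_printoptions(precision=4,suppress=True)
T=cap('top','top1.png')
a=ray(T,(129,149),.074);b=ray(T,(139,254),.074);print('riser front',a,b,np.linalg.norm(a-b))
n=[ray(T,p,.02) for p in((259.5,212),(287.5,206))];f=[ray(T,p,.055) for p in((243,131),(270,125.5))]
print('tub',n,f,np.linalg.norm(n[0]-n[1]));ax=(f[0]+f[1]-n[0]-n[1])/2;print('len',np.linalg.norm(ax[:2]),'yaw',np.arctan2(ax[1],ax[0]))
print('jar',ray(T,(359.5,183),.085))
for o in eyes.silhouettes('scoop','top')+eyes.silhouettes('scoop_pan','top'):
    c=o['centre'];r=np.array(o['region']);print(c,o['conf'],r.sum())
    if abs(c[0]-154)<12 and abs(c[1]-206)<12: print(fit(T,r.astype(float),[PAN],(.467,.296,-1.55)))
i=T['pixels'];cv2.imwrite('pics/c1.png',cv2.resize(i[170:310,120:230],None,fx=4,fy=4,interpolation=cv2.INTER_CUBIC))
E
```

```text
riser front [0.6188 0.359  0.074 ] [0.3233 0.3118 0.074 ] 0.29922128181494884
tub [array([ 0.4509, -0.0148,  0.02  ]), array([ 0.4696, -0.0958,  0.02  ])] [array([0.6835, 0.0364, 0.055 ]), array([ 0.7015, -0.0422,  0.055 ])] 0.08313760896826364
len 0.23812480615282247 yaw 0.22192623489896265
jar [ 0.5266 -0.2917  0.085 ]
[178.0, 274.4] 0.88 904
[150.8, 203.5] 0.78 672
(np.float64(0.4642921892903915), np.float64(0.300352317758168), np.float64(-1.4406369669859316), np.float64(66.71764705882352), np.float64(672.0))
[152.1, 205.1] 0.89 650
(np.float64(0.46529579381927444), np.float64(0.2999582590675741), np.float64(-1.4526594835019038), np.float64(71.50588235294117), np.float64(650.0))
[181.4, 273.5] 0.74 862
```

View pics/c1.png

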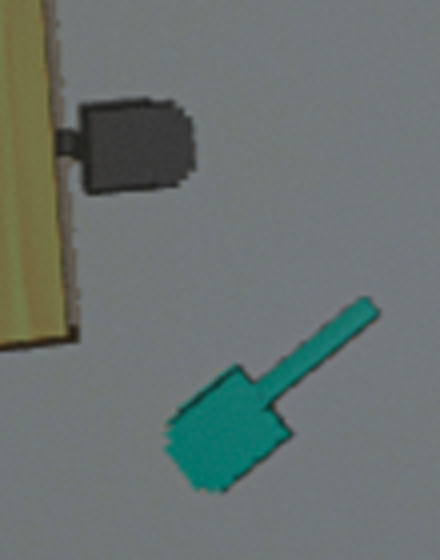

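```bash
cat > need.py <<'E'
import sys,numpy as np
from bench import readout
a=list(map(float,sys.argv[1:]));s=readout.state();R=np.array(s['ee_rot']);p=np.array(s['position'])
y=np.arctan2(R[1,1],R[0,1]);d=R.T@(np.array(a[:3])-p)/.02
w=(y-a[3]+np.pi/2)%np.pi-np.pi/2 if len(a)<5 else y-a[3]
print('t',round(s['time_s'],2),'pos',p.round(4),'yang',round(y,3),'q1,6',np.round(np.array(s['joint_positions'])[[0,5]],2),'w',round(s['width'],4),'gf',round(float(s['grasp_force']),1),'F',np.round(s['wrist_force'],1))
print('shift units',d.round(2),'spin units',round(w/.1,2))
E
python3 -m handwheel '-1 -.43 0 0;-1 -.43 0 0;-1 -.43 0 0;-1 -.43 0 0;-1 -.43 0 0;-1 -.43 0 0;-1 -.43 0 0;-1 -.43 0 0;-1 -.43 0 0;-1 -.43 0 0' 1 40
python3 -m handwheel '-1 -.43 0 0;-1 -.43 0 0;-1 -.43 0 0;-1 -.43 0 0;-1 -.43 0 0;-1 -.43 0 0;-1 -.43 0 0;0 0 0 0'
python3 -m handwheel '0 0 0 1;0 0 0 1;0 0 0 1;0 0 0 1;0 0 0 1;0 0 0 1;0 0 0 1;0 0 0 1;0 0 0 1;0 0 0 1' >/dev/null
python3 -m handwheel '0 0 0 1;0 0 0 .5;0 0 0 0'
python3 need.py .4646 .2905 .008 .084
python3 - <<'E'
from h import *
T=cap('top')
i=T['pixels'];cv2.imwrite('pics/m.png',i)
E
```

```text
time_s: 2.28
position: [0.3518, 0.3939, 0.2314]
ee_rot: [[-0.943, 0.332, 0.0], [0.332, 0.943, 0.0], [-0.0, 0.0, -1.0]]
wrist_force: [-0.9, 0.5, 0.1]
width: 0.0854
grasp_force: 0.0
time_s: 2.95
position: [0.4653, 0.2892, 0.231]
ee_rot: [[-0.942, 0.335, 0.0], [0.335, 0.942, -0.001], [-0.001, -0.001, -1.0]]
wrist_force: [-0.1, 0.5, 0.8]
width: 0.0857
grasp_force: 0.0
time_s: 4.03
position: [0.4629, 0.2916, 0.2313]
ee_rot: [[-0.079, 0.997, -0.0], [0.997, 0.079, -0.0], [-0.0, -0.0, -1.0]]
wrist_force: [0.8, -0.1, 0.2]
width: 0.0854
grasp_force: 0.0
t 4.03 pos [0.4629 0.2916 0.2313] yang 0.079 q1,6 [0.42 0.34] w 0.0854 gf 0.0 F [ 0.8 -0.1  0.2]
shift units [-0.06  0.08 11.17] spin units -0.05
```

```bash
python3 -m handwheel '0 .07 1 0;0 0 1 0;0 0 1 0;0 0 1 0;0 0 1 0;0 0 1 0;0 0 1 0;0 0 1 0;0 0 1 0;0 0 1 0' >/dev/null
python3 -m handwheel '0 0 .6 0;0 0 .5 0;0 0 0 0;0 0 0 0'
python3 -m handwheel '0 0 0 0;0 0 0 0;0 0 0 0;0 0 0 0;0 0 0 0;0 0 0 0;0 0 0 0;0 0 0 0' 0 40
```

```text
time_s: 5.25
position: [0.4647, 0.2916, 0.0096]
ee_rot: [[-0.083, 0.997, -0.0], [0.997, 0.083, -0.0], [-0.0, -0.0, -1.0]]
wrist_force: [0.6, -0.4, 0.6]
width: 0.085
grasp_force: 0.0
time_s: 5.92
position: [0.4652, 0.2918, 0.0106]
ee_rot: [[-0.082, 0.997, 0.002], [0.997, 0.082, 0.001], [0.001, 0.002, -1.0]]
wrist_force: [-0.9, 0.2, 6.1]
width: 0.0629
grasp_force: 43.3
```

```bash
python3 -m handwheel '0 0 -.15 0;-.3 0 0 0;-.6 0 0 0;-.7 0 0 0;-.7 0 0 0;-.7 0 0 0;-.7 0 0 0;-.7 0 0 0;-.7 0 0 0;-.7 0 0 0'
python3 -m handwheel '-.7 0 0 0;-.7 0 0 0;-.4 0 0 0;-.2 0 0 0;0 0 0 0;0 0 .05 0;0 0 .08 0;0 0 0 0'
python3 -m handwheel '0 0 0 0;0 0 0 0;0 0 0 0;0 0 0 0;0 0 0 0;0 0 0 0' 1
python3 -m handwheel '0 0 -.5 0;0 0 -1 0;0 0 -1 0;0 0 -1 0;0 0 -1 0;0 0 -1 0;0 0 -1 0;0 0 -1 0;.8 0 -.5 0;0 0 0 0'
python3 - <<'E'
from h import *
T=cap('top','top2.png');S=cap('side','side2.png')
for n,z in(('scoop',0),('scoop_pan',.014),('scoop_grip',.048),('scoop_tail',.048)):
    for c,d in(('top',T),('side',S)):
        print(n,c,[(np.round(o['centre']).tolist(),round(o['conf'],2),ray(d,o['centre'],z)[:2].round(3).tolist()) for o in eyes.tip_of(n,c)[:4]])
cv2.imwrite('pics/v2.png',np.hstack([T['pixels'][100:330,100:340],S['pixels'][100:330,120:360]]))
E
```

```text
time_s: 6.75
position: [0.4739, 0.1742, 0.0123]
ee_rot: [[-0.082, 0.997, -0.0], [0.997, 0.082, -0.0], [-0.0, -0.0, -1.0]]
wrist_force: [-0.7, 0.6, -1.5]
width: 0.063
grasp_force: 44.4
time_s: 7.42
position: [0.4775, 0.1364, 0.0105]
ee_rot: [[-0.083, 0.997, 0.0], [0.997, 0.083, -0.0], [-0.001, 0.0, -1.0]]
wrist_force: [-5.9, -5.9, 17.2]
width: 0.0631
grasp_force: 46.6
time_s: 7.92
position: [0.4773, 0.1361, 0.0096]
ee_rot: [[-0.082, 0.997, -0.0], [0.997, 0.082, -0.0], [-0.0, -0.0, -1.0]]
wrist_force: [-0.3, -0.0, 0.3]
width: 0.0852
grasp_force: 0.0
time_s: 8.75
position: [0.4768, 0.1533, 0.173]
ee_rot: [[-0.082, 0.997, 0.004], [0.997, 0.082, 0.001], [0.001, 0.004, -1.0]]
wrist_force: [0.7, -0.3, 0.5]
width: 0.0853
grasp_force: 0.0
scoop top [([205.0, 204.0], 0.86, [0.474, 0.146]), ([206.0, 205.0], 0.25, [0.473, 0.142]), ([257.0, 156.0], 0.23, [0.623, -0.005])]
scoop side [([281.0, 276.0], 0.8, [0.265, 0.223]), ([236.0, 226.0], 0.61, [0.484, 0.129])]
scoop_pan top []
scoop_pan side [([282.0, 272.0], 0.67, [0.266, 0.219]), ([236.0, 222.0], 0.66, [0.485, 0.125])]
scoop_grip top [([172.0, 201.0], 0.6, [0.474, 0.236])]
scoop_grip side [([222.0, 239.0], 0.86, [0.466, 0.233]), ([281.0, 242.0], 0.85, [0.31, 0.149]), ([170.0, 206.0], 0.25, [0.681, 0.209])]
scoop_tail top [([153.0, 206.0], 0.56, [0.461, 0.289])]
scoop_tail side [([212.0, 252.0], 0.93, [0.46, 0.289]), ([232.0, 178.0], 0.7, [0.591, -0.008]), ([276.0, 230.0], 0.65, [0.346, 0.116])]
```

View pics/v2.png

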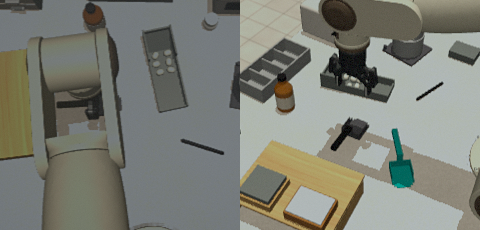

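Run:
```python
from h import *
S=cap('side')
for o in eyes.silhouettes('scoop','side'):
    r=np.array(o['region']);print(o['centre'],r.sum())
    if o['centre'][0]<260: print(fit(S,r.astype(float),[PAN,HAN],(.475,.143,-1.489)))
# own dark mask
g=S['pixels'].max(2);m=np.zeros(g.shape);m[205:262,195:260]=g[205:262,195:260]<75
n,l,st,c=cv2.connectedComponentsWithStats(m.astype(np.uint8));k=1+np.argmax(st[1:,4]);print(st[k],c[k])
print(fit(S,(l==k).astype(float),[PAN,HAN],(.475,.143,-1.489)))
```

```text
[276.7, 269.1] 763
[230.8, 227.3] 551
(np.float64(0.47805589375894547), np.float64(0.14616547316475403), np.float64(-1.4666921221629252), np.float64(70.5921568627451), np.float64(551.0))
[211 218  38  33 469] [229.51172708 232.28571429]
(np.float64(0.4748801297057481), np.float64(0.14457345942715233), np.float64(-1.4950560061824318), np.float64(126.27843137254901), np.float64(469.0))
```

```bash
python3 - <<'E'
from h import *
T=cap('top')
B=[(-.11,.043,0),(-.11,.043,.02),(-.11,.043,0),(.04,.043,.06),(.13,.043,.06),(.13,.043,0),(0,.043,.034)]
B+=[(x,-y,z) for x,y,z in B]
for o in eyes.silhouettes('tub','top'):
    r=np.array(o['region']);print(o['centre'],r.sum(),fit(T,r.astype(float),[B],(.567,-.031,.222)))
J=[(.059*np.cos(t),.059*np.sin(t),.085) for t in np.arange(0,6.28,.2)]+[(.055*np.cos(t),.055*np.sin(t),.01) for t in np.arange(0,6.28,.2)]
P=[(x,y,z) for x in(-.07,.07) for y in(-.065,.065) for z in(0,.01)]
for o in eyes.silhouettes('jar','top'):
    r=np.array(o['region']);print('jar',o['centre'],r.sum(),fit(T,r.astype(float),[J,P],(.527,-.292,-.15)))
S=cap('side')
for o in eyes.silhouettes('jar','side'):
    r=np.array(o['region']);print('jar',o['centre'],r.sum(),fit(S,r.astype(float),[J,P],(.527,-.292,-.15)))
E
python3 need.py .4722 .1943 .14 .086
```

```text
[263.3, 170.7] 2329 (np.float64(0.566058058403923), np.float64(-0.030929944524208282), np.float64(0.2274226407920577), np.float64(294.41568627450977), np.float64(2329.0))
[266.5, 150.9] 36 (np.float64(0.7336199030890228), np.float64(-0.06046525793511713), np.float64(-0.04311517047926598), np.float64(2406.219607843137), np.float64(36.0))
jar [357.1, 187.9] 2274 (np.float64(0.5288660976734447), np.float64(-0.29457891949706005), np.float64(-0.1516541860820233), np.float64(79.73725490196077), np.float64(2274.0))
jar [290.8, 148.2] 884 (np.float64(0.5307478090889375), np.float64(-0.29248979115270934), np.float64(-0.14255226910845306), np.float64(488.50196078431367), np.float64(884.0))
t 9.6 pos [0.476  0.152  0.1697] yang 0.082 q1,6 [0.15 0.07] w 0.0853 gf 0.0 F [-0.9  0.3  0.3]
shift units [ 2.12 -0.02  1.48] spin units -0.04
```

```bash
python3 -m handwheel '1 0 0 0;1 0 1 0;.12 0 1 0;0 0 1 0;0 0 1 0;0 0 1 0;0 0 1 0;0 0 .63 0;0 0 0 0;0 0 0 0' 1
python3 -m handwheel '0 0 0 0;0 0 0 0;0 0 0 0;0 0 0 0;0 0 0 0;0 0 0 0;0 0 0 0;0 0 0 0;0 0 0 0;0 0 0 0' 0 60
python3 -m handwheel '0 0 -.5 0;0 0 -1 0;0 0 -1 0;0 0 -1 0;0 0 0 0'
python3 - <<'E'
from h import *
T=cap('top','top3.png');S=cap('side','side3.png')
cv2.imwrite('pics/v3.png',cv2.resize(np.hstack([T['pixels'][120:280,140:290],S['pixels'][120:280,170:320]]),None,fx=2.6,fy=2.6))
E
```

```text
time_s: 10.43
position: [0.4724, 0.1942, 0.037]
ee_rot: [[-0.082, 0.997, -0.001], [0.997, 0.082, -0.0], [-0.0, -0.001, -1.0]]
wrist_force: [0.5, -0.3, 0.8]
width: 0.0855
grasp_force: 0.0
time_s: 11.27
position: [0.4728, 0.1944, 0.0376]
ee_rot: [[-0.082, 0.997, 0.001], [0.997, 0.082, 0.0], [0.0, 0.001, -1.0]]
wrist_force: [-1.1, -0.2, 5.2]
width: 0.0168
grasp_force: 58.9
time_s: 11.68
position: [0.4741, 0.1946, 0.1114]
ee_rot: [[-0.082, 0.997, 0.005], [0.997, 0.082, 0.001], [0.001, 0.005, -1.0]]
wrist_force: [0.7, -0.1, 0.3]
width: 0.0167
grasp_force: 58.9
```

View pics/v3.png

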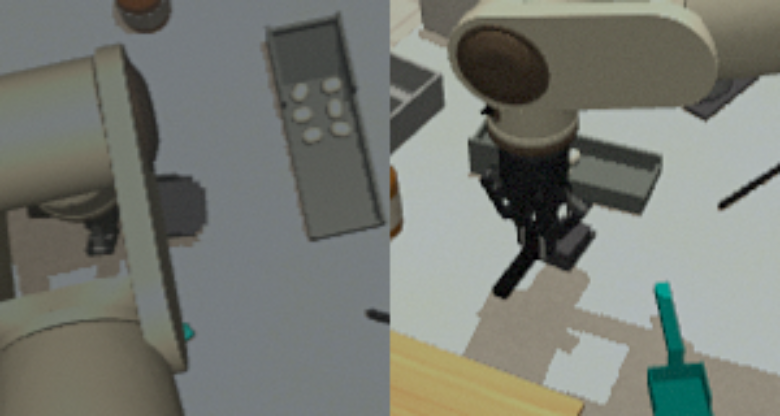

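```bash
python3 -m handwheel '0 0 -.5 -1;0 0 -.5 -1;0 0 0 -1;0 0 0 -1;0 0 0 -1;0 0 0 -1;0 0 0 -1;0 0 0 -1;0 0 0 -1;0 0 0 -1' >/dev/null
python3 -m handwheel '0 0 0 -1;0 0 0 -1;0 0 0 -1;0 0 0 -1;0 0 0 -1;0 0 0 -1;0 0 0 -1;0 0 0 -.13;0 0 0 0' >/dev/null
python3 need.py .4591 -.0554 .06 1.795
```

```text
t 13.37 pos [0.4722 0.1941 0.1264] yang 1.793 q1,6 [ 0.24 -1.55] w 0.0168 gf 58.8 F [-0.4  0.1 -0.9]
shift units [  3.39 -12.02   3.32] spin units -0.02
```

```bash
python3 -m handwheel '.3 -.9 0 0;.3 -1 0 0;.3 -1 0 0;.3 -1 0 0;.3 -1 0 0;.3 -1 0 0;.3 -1 0 0;.3 -1 0 0;.3 -1 0 0;.3 -1 0 0' >/dev/null
python3 -m handwheel '.3 -1 0 0;.1 -1 0 0;0 -.12 0 0;0 0 0 0;0 0 0 0' >/dev/null
python3 need.py .4591 -.0554 .042 1.795
python3 - <<'E'
from h import *
T=cap('top','top4.png');S=cap('side','side4.png')
cv2.imwrite('pics/v4.png',cv2.resize(np.hstack([T['pixels'][110:260,190:330],S['pixels'][100:250,180:320]]),None,fx=2.8,fy=2.8))
for o in eyes.silhouettes('scoop','side'):
    r=np.array(o['region']);print(o['centre'],r.sum())
E
```

```text
t 14.62 pos [ 0.4595 -0.055   0.1268] yang 1.793 q1,6 [-0.29 -2.08] w 0.0166 gf 59.0 F [-0.3  0.  -0.7]
shift units [ 0.02 -0.02  4.24] spin units -0.02
[262.3, 165.6] 574
[281.3, 266.8] 701
```

View pics/v4.png

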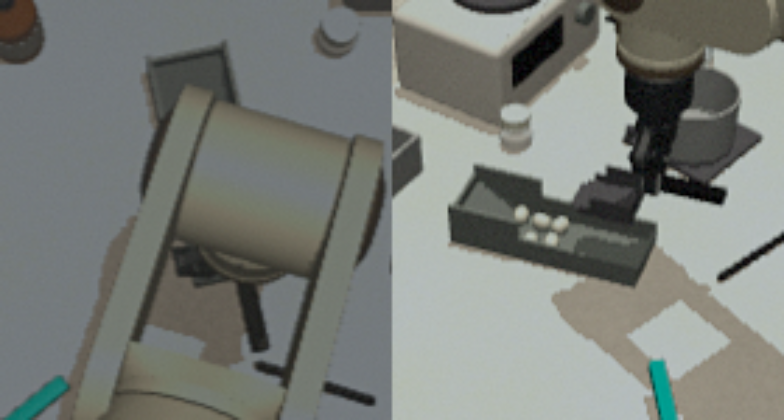

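```bash
python3 -m handwheel '0 0 1 0;0 0 1 0;0 0 1 0;0 0 .7 0;0 0 .3 0;0 0 0 0;0 0 0 0'; python3 -m handwheel '0 0 .1 0;0 0 .06 0;0 0 0 0;0 0 0 0'
python3 -m handwheel '0 0 .05 0;0 0 0 0;0 0 0 0'
```

```text
time_s: 15.35
position: [0.4599, -0.055, 0.0476]
ee_rot: [[-0.975, -0.223, 0.0], [-0.223, 0.975, -0.0], [-0.0, -0.0, -1.0]]
wrist_force: [0.8, -0.7, -1.0]
width: 0.0169
grasp_force: 59.0
time_s: 15.68
position: [0.4599, -0.0553, 0.0442]
ee_rot: [[-0.975, -0.222, 0.0], [-0.222, 0.975, -0.0], [-0.0, -0.0, -1.0]]
wrist_force: [0.5, -0.1, -2.0]
width: 0.0164
grasp_force: 59.0
time_s: 15.93
position: [0.4597, -0.0553, 0.043]
ee_rot: [[-0.975, -0.222, -0.0], [-0.222, 0.975, -0.0], [0.0, -0.0, -1.0]]
wrist_force: [-0.4, -0.1, -0.8]
width: 0.0166
grasp_force: 59.0
```

```bash
python3 -m handwheel '0 0 .04 0;-.3 0 0 0;-.5 0 0 0;-.5 0 0 0;-.5 0 0 0;-.5 0 0 0;-.5 0 0 0;-.5 0 0 0;-.5 0 0 0;-.3 0 0 0'; python3 -m handwheel '-.3 0 0 0;0 0 0 0'
python3 - <<'E'
from h import *
T=cap('top','top5.png');S=cap('side','side5.png')
cv2.imwrite('pics/v5.png',cv2.resize(np.hstack([T['pixels'][100:220,210:310],S['pixels'][120:240,180:280]]),None,fx=3.5,fy=3.5,interpolation=cv2.INTER_CUBIC))
E
```

```text
time_s: 16.77
position: [0.5404, -0.0371, 0.0426]
ee_rot: [[-0.975, -0.222, 0.0], [-0.222, 0.975, -0.0], [0.0, -0.0, -1.0]]
wrist_force: [-7.6, -0.6, 13.1]
width: 0.0164
grasp_force: 60.9
time_s: 16.93
position: [0.5466, -0.0357, 0.0425]
ee_rot: [[-0.975, -0.223, 0.001], [-0.223, 0.975, -0.0], [-0.001, -0.001, -1.0]]
wrist_force: [2.3, 0.3, 4.4]
width: 0.0168
grasp_force: 59.7
```

View pics/v5.png

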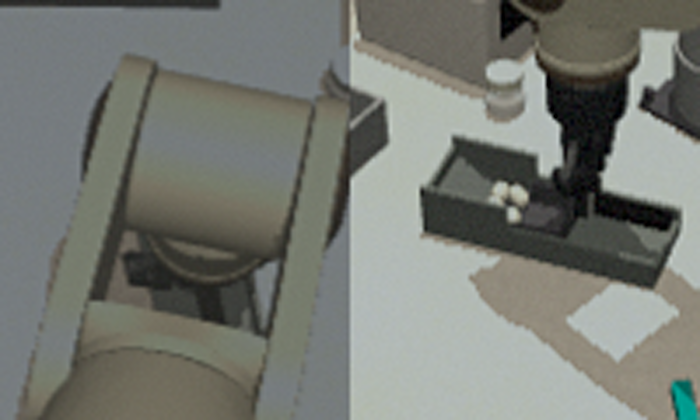

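```bash
python3 -m handwheel '-.4 0 -.25 0;-.5 0 -.35 0;-.5 0 -.35 0;-.4 0 -.28 0;0 0 0 0;0 0 0 0'
python3 - <<'E'
from h import *
T=cap('top','top6.png');S=cap('side','side6.png')
cv2.imwrite('pics/v6.png',cv2.resize(S['pixels'][130:220,190:290],None,fx=5,fy=5,interpolation=cv2.INTER_CUBIC))
E
```

```text
time_s: 17.53
position: [0.5806, -0.0276, 0.0665]
ee_rot: [[-0.975, -0.223, -0.001], [-0.223, 0.975, -0.0], [0.001, 0.0, -1.0]]
wrist_force: [0.9, 0.0, -2.0]
width: 0.0167
grasp_force: 58.9
```

View pics/v6.png

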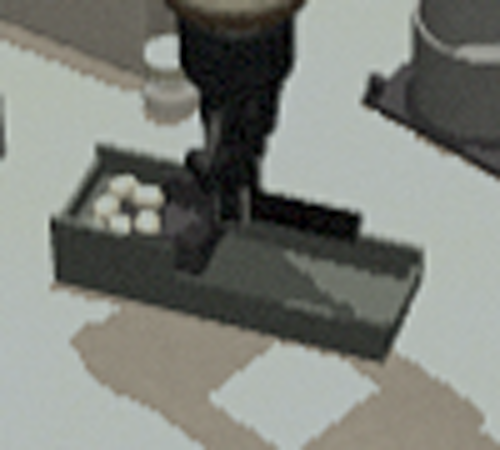

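```bash
cat > peb.py <<'E'
from h import *
# TCP-based scoop frame: pebbles assumed on pan floor; x_s,y_s
import sys
s=readout.state();p=np.array(s['position']);R=np.array(s['ee_rot']);f=-R[:,0];l=R[:,1]
u=p[2]-.0376;o=p+.05*f;o[2]=u
S=cap('side')
def loc(px,z):
    w=ray(S,px,z);return ((w-o)@f*1000).round(),((w-o)@l*1000).round()
for d in eyes.look_for('pebble0','side'): print(np.round(d['centre']),round(d['conf'],2),'scoop xy on floor',loc(d['centre'],u+.011))
for x,y,z in((.045,0,.002),(.045,.02,.002),(.045,-.02,.002),(.018,.032,.028),(.018,-.032,.028)):
    w=o+x*f+y*l;w[2]=u+z;print((x,y,z),proj(S,w).round(1))
E
python3 peb.py
python3 - <<'E'
from h import *
for q in((214,167),(219.5,169.5),(211,171.6),(219.5,174),(214,175)):
    S=eyes.capture('side') if 'S' not in globals() else S
    s=readout.state();p=np.array(s['position']);R=np.array(s['ee_rot']);f=-R[:,0];l=R[:,1];u=p[2]-.0376;o=p+.05*f
    w=ray(S,q,u+.011);print(q,((w-o)@f*1000).round(),((w-o)@l*1000).round())
E
```

```text
[290. 144.] 0.4 scoop xy on floor (np.float64(-167.0), np.float64(-240.0))
(0.045, 0, 0.002) [212.  173.3]
(0.045, 0.02, 0.002) [209.7 176.9]
(0.045, -0.02, 0.002) [214.2 169.7]
(0.018, 0.032, 0.028) [215.4 175.3]
(0.018, -0.032, 0.028) [222.4 163.6]
(214, 167) 46.0 -23.0
(219.5, 169.5) 23.0 -17.0
(211, 171.6) 47.0 3.0
(219.5, 174) 15.0 4.0
(214, 175) 31.0 15.0
```

```bash
python3 -m handwheel '-.25 0 -.2 0;-.2 0 -.17 0;0 0 0 0;0 0 -.3 0;0 0 -.6 0;0 0 -.8 0;0 0 -.8 0;0 0 -.6 0;0 0 -.3 0;0 0 0 0'
python3 peb.py
python3 - <<'E'
from h import *
S=cap('side','side7.png')
cv2.imwrite('pics/v7.png',cv2.resize(S['pixels'][110:220,180:300],None,fx=5,fy=5,interpolation=cv2.INTER_CUBIC))
E
```

```text
time_s: 18.62
position: [0.59, -0.0258, 0.144]
ee_rot: [[-0.975, -0.222, 0.003], [-0.222, 0.975, -0.001], [-0.002, -0.001, -1.0]]
wrist_force: [0.3, 0.4, -2.0]
width: 0.0163
grasp_force: 59.0
(0.045, 0, 0.002) [208.1 155.3]
(0.045, 0.02, 0.002) [205.8 158.9]
(0.045, -0.02, 0.002) [210.4 151.7]
(0.018, 0.032, 0.028) [211.5 156.9]
(0.018, -0.032, 0.028) [218.9 145.3]
```

View pics/v7.png

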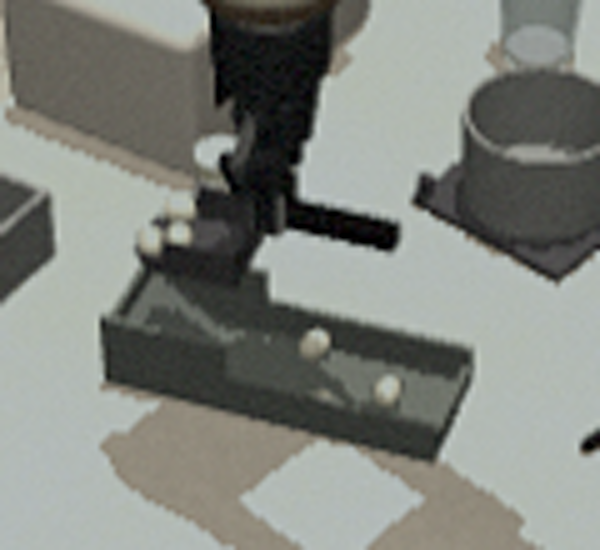

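```bash
cat > peb.py <<'E'
from h import *
s=readout.state();p=np.array(s['position']);R=np.array(s['ee_rot']);f=-R[:,0];l=R[:,1]
u=p[2]-.0376;o=p+.05*f;o[2]=u
for cam in('side','top'):
    S=cap(cam)
    i=S['pixels'].astype(int);c=proj(S,o).astype(int)
    m=((i.min(2)>135)&(i.max(2)-i.min(2)<60)).astype(np.uint8)
    n,L,st,ct=cv2.connectedComponentsWithStats(m)
    print(cam,'origin px',c)
    for k in range(1,n):
        if 3<=st[k,4]<150 and abs(ct[k]-c).max()<60:
            w=ray(S,ct[k],u+.011);v=ray(S,ct[k],.014)
            print(ct[k].round(1),st[k,4],'scoop',((w-o)@f*1000).round(),((w-o)@l*1000).round(),'tubfloor',v[:2].round(3))
E
python3 peb.py
```

```text
side origin px [220 159]
[222.2 139.6] 38 scoop 30.0 -88.0 tubfloor [ 0.762 -0.199]
[170.1 154.7] 36 scoop 163.0 47.0 tubfloor [ 0.872 -0.022]
[180. 155.] 3 scoop 132.0 37.0 tubfloor [ 0.84 -0.04]
[215.5 156. ] 12 scoop 18.0 2.0 tubfloor [ 0.728 -0.105]
[172. 162.] 3 scoop 141.0 79.0 tubfloor [0.84  0.007]
[244.7 177.9] 9 scoop -111.0 71.0 tubfloor [ 0.574 -0.063]
[261.9 188.2] 19 scoop -177.0 97.0 tubfloor [ 0.496 -0.051]
top origin px [260 141]
```

```bash
python3 -m handwheel '-1 0 0 0;-.8 0 0 0;-.6 0 0 0;-.4 0 0 0;-.25 0 0 0;-.1 0 0 0;0 0 0 0' | head -2; python3 peb.py | head -12
python3 - <<'E'
from h import *
S=cap('side','side8.png')
E
```

```text
time_s: 19.45
position: [0.6507, -0.0117, 0.1417]
side origin px [203 155]
[231.8 104.3] 49 scoop 12.0 -301.0 tubfloor [ 0.863 -0.415]
[170.7 155.6] 39 scoop 96.0 51.0 tubfloor [ 0.867 -0.019]
[196.4 152.1] 11 scoop 23.0 5.0 tubfloor [ 0.8   -0.086]
[201.5 152. ] 6 scoop 7.0 -1.0 tubfloor [ 0.785 -0.096]
[180.5 154.5] 4 scoop 68.0 35.0 tubfloor [ 0.841 -0.043]
[158.9 164.6] 52 scoop 112.0 105.0 tubfloor [0.871 0.043]
[147.3 174.9] 67 scoop 124.0 163.0 tubfloor [0.869 0.108]
[243.6 178.8] 18 scoop -172.0 76.0 tubfloor [ 0.575 -0.057]
top origin px [255 120]
```

Run:
```python
import cv2
g=cv2.cvtColor(cv2.imread('pics/side8.png'),cv2.COLOR_BGR2GRAY)
print('     '+''.join(str(c//10%10) for c in range(184,222)))
for r in range(136,168): print(r,' '+''.join(chr(48+v//20) for v in g[r,184:222]))
```

```text
88888899999999990000000000111111111122
136  98866666776654444445422233211011010011
137  99988666677666654455411233111211100000
138  99999888666667766544301233111111111002
139  99999999886666766666520222111110011136
140  99999999998886666677650111000010010126
141  99999999999998866667772011100000010014
142  99999999999999988856676200100000110014
143  99999999999999999933455100000000011004
144  99999999999999999941112110111001112003
145  89999999999998987841111111111110133001
146  68899999999988988841111211121100133000
147  45678899999989999971111121112111133000
148  33467789998978889871111111211111123101
149  33575479986756777652122111111010123100
150  35663379963334445457433321211111023000
151  66433379744788624887543322212100123301
152  64232378435999846986643322211212335655
153  42333356335778957877633322211114888666
154  33333343345345645666632222211127999886
155  33333333345111112444422222111159999998
156  33333333333111111111222221111489999999
157  33333322222111121111121211112799999999
158  33333333111111111122111111114899999999
159  33333335632111111112111211114778899999
160  33333237988862211111111111123345566778
161  33333369999988886421111111122222232346
162  33333689999999998888662111122222222222
163  33237899999999999999888522222222222222
164  33479999999999999999999522232222222222
165  24899999999999999999997322434222222222
166  58999999999999999999984212434322222222
167  89999999999999999999962223333342222222
```

```bash
python3 -m handwheel '.05 -.05 0 0;.1 -.11 0 0;.15 -.16 0 0;.2 -.22 0 0;.25 -.27 0 0;.3 -.32 0 0;.35 -.38 0 0;.4 -.43 0 0;.45 -.49 0 0;.5 -.54 0 0' >/dev/null
python3 -m handwheel '.5 -.54 0 0;.5 -.54 0 0;.5 -.54 0 0;.5 -.54 0 0;.5 -.54 0 0;.5 -.54 0 0;.5 -.54 0 0;.5 -.54 0 0;.5 -.54 0 0;.5 -.54 0 0' >/dev/null
python3 -m handwheel '.5 -.54 0 0;.5 -.54 0 0;.5 -.54 0 0;.5 -.54 0 0;.5 -.54 0 0;.4 -.44 0 0;.3 -.34 0 0;.2 -.24 0 0;.1 -.12 0 0;0 0 0 0' >/dev/null
python3 need.py .4836 -.3032 .142 1.795
python3 - <<'E'
from h import *
T=cap('top','top9.png');S=cap('side','side9.png')
g=T['pixels'].min(2)
m=np.zeros_like(g);m[120:215,235:295]=(g[120:215,235:295]>135)
n,L,st,c=cv2.connectedComponentsWithStats(m)
for k in range(1,n): print(c[k].round(1),st[k,4],ray(T,c[k],.014)[:2].round(3))
s=readout.state();p=np.array(s['position']);R=np.array(s['ee_rot']);o=p-.05*R[:,0];o[2]=p[2]-.0376
print('origin px',proj(T,o),proj(S,o))
E
```

```text
t 22.1 pos [ 0.4856 -0.3002  0.1421] yang 1.795 q1,6 [-0.69 -2.48] w 0.0169 gf 59.0 F [-0.5  0.3 -1.6]
shift units [ 0.13 -0.12  0.  ] spin units -0.0
origin px [359.84420684 178.63654546] [287.50916005 127.90018644]
```

Run:
```python
import cv2,numpy as np
g=cv2.cvtColor(cv2.imread('pics/top9.png'),cv2.COLOR_BGR2GRAY)
print('tub top (rows 125-212, cols 244-288)')
for r in range(126,212,1): print(r,''.join(chr(48+v//12) for v in g[r,244:288]))
g=cv2.cvtColor(cv2.imread('pics/side9.png'),cv2.COLOR_BGR2GRAY)
print('scoop side')
for r in range(112,140): print(r,''.join(chr(48+v//20) for v in g[r,268:305]))
```

```text
tub top (rows 125-212, cols 244-288)
126 :::::::::::::::::::998877569::::::::::::::::
127 ::::::::::::::998877776554689:::::::::::::::
128 :::::::::99887777655443333689:::::::::::::::
129 ::::9998777765544433334443679:::::::::::::::
130 99877776554433333445555554469:::::::::::::::
131 776555443333445556556666644689::::::::::::::
132 544333344555556556666656644689::::::::::::::
133 533455556566656565666666653679::::::::::::::
134 665666666665666655656565553469::::::::::::::
135 7666666555666665666556656534689:::::::::::::
136 6655566656555556556665666544689:::::::::::::
137 6665656655655665655566666543689:::::::::::::
138 6666566666666666666665566543579:::::::::::::
139 6666666656656556555566556543469:::::::::::::
140 67665666555666665566656565434689::::::::::::
141 56666666655565565565556665443689::::::::::::
142 56665656656665666566655666543579::::::::::::
143 56765666565656566656555656533579::::::::::::
144 56765566656666555656665655543468::::::::::::
145 667666666566666666566655565433689:::::::::::
146 656665656655555555556566665433679:::::::::::
147 756765566656565566665655565443
[... 3637 characters left out ...]
6342455544662121211113000034
124 8898888983335887437875233332112542147
125 8898988863347789749876333332112787678
126 8888999843347456637676333332112689889
127 8888998633345211223454222332112458998
128 8888987333333111111112112221123335799
129 8888884232222111111111111111123333489
130 8888873331111111111111111111133333368
131 8888862332111111111111111111233333347
132 8888762333322221111111111111333333236
133 8888662333333333322111111112333333236
134 8888564333333333333333221123333333236
135 8888546333333333334333333333333333246
136 9898525433333333333333334333333332346
137 8898522443333333333333333333333333447
138 8888522344333333444444433333333334338
139 8898522233444466666666444443333444248
```

```bash
python3 -m handwheel '.05 -.05 0 0;.05 -.07 .2 0;0 0 .4 0;0 0 .5 0;0 0 .5 0;0 0 .4 0;0 0 .3 0;0 0 .17 0;0 0 0 0' - 25; python3 need.py .4836 -.3032 .0926 1.795
```

```text
time_s: 22.95
position: [0.484, -0.3024, 0.0918]
ee_rot: [[-0.975, -0.222, -0.001], [-0.222, 0.975, 0.001], [0.001, 0.001, -1.0]]
wrist_force: [-0.8, 0.9, -1.9]
width: 0.0164
grasp_force: 59.0
t 22.95 pos [ 0.484  -0.3024  0.0918] yang 1.795 q1,6 [-0.69 -2.49] w 0.0164 gf 59.0 F [-0.8  0.9 -1.9]
shift units [ 0.03 -0.03 -0.04] spin units -0.0
```

```bash
python3 -m handwheel '-.1 0 0 0;-.1 0 0 0;0 0 0 0'; python3 need.py .4836 -.3032 .0926 1.795
```

```text
time_s: 23.2
position: [0.4887, -0.3018, 0.0932]
ee_rot: [[-0.975, -0.222, 0.0], [-0.222, 0.975, -0.001], [-0.0, -0.001, -1.0]]
wrist_force: [-0.7, -0.1, -1.9]
width: 0.0168
grasp_force: 59.0
t 23.2 pos [ 0.4887 -0.3018  0.0932] yang 1.795 q1,6 [-0.69 -2.48] w 0.0168 gf 59.0 F [-0.7 -0.1 -1.9]
shift units [ 0.26 -0.01  0.03] spin units 0.0
```

```bash
python3 -m handwheel '-.1 0 0 0;-.1 0 0 0;0 0 0 0' 0 30 | egrep 'pos|wrist|grasp'; python3 -m handwheel '-.1 0 0 0;-.1 0 0 0;0 0 0 0'| egrep 'pos|wrist|grasp'
```

```text
position: [0.4905, -0.3013, 0.093]
wrist_force: [-20.5, -3.0, 6.2]
grasp_force: 60.0
position: [0.4942, -0.3006, 0.093]
wrist_force: [-19.2, -4.1, 5.0]
grasp_force: 60.2
```

```bash
python3 -m handwheel '-.12 0 -.14 0;-.12 0 -.14 0;-.12 0 -.14 0;-.12 0 -.14 0;-.12 0 -.14 0;0 0 0 0'| egrep 'pos|wrist|grasp'
python3 - <<'E'
from h import *
S=cap('side','side10.png');T=cap('top','top10.png')
cv2.imwrite('pics/v10.png',cv2.resize(np.hstack([S['pixels'][90:190,250:350],T['pixels'][140:240,310:410]]),None,fx=4,fy=4,interpolation=cv2.INTER_CUBIC))
g=cv2.cvtColor(S['pixels'],cv2.COLOR_BGR2GRAY)
for r in range(100,170): print(r,''.join(chr(48+v//20) for v in g[r,260:325]))
E
```

```text
position: [0.5075, -0.2972, 0.1073]
wrist_force: [-7.1, 0.6, 0.1]
grasp_force: 59.5
100 88888888888988899989876677774000010010002321111110111111112334444
101 88998898888888888889866667776400001010001331111111111111113444444
102 88888888898888888898866666777651001000001232101111111111113334444
103 89888988888898888888866666666776100001010133211111111111123344444
104 88888888888888888898767667766775200110000024311111111111234344444
105 88888988889898899888566776777773100001110003431111111111333344444
106 88888888888889988898556667777771110011101011433111110112343344434
107 88888888898888889898555566666660011100011103843321111233333443333
108 88888888988888988898655555566540112211011104963333333333333433333
109 88888888888988888898555555656650013211010114986343434433334333333
110 88889888888888888888655565555661023311010015998233333333333333333
111 98888888898888888898555555655651033301000027999212333333333333444
112 88888888888888888998655555555661133200010027998401233333334444555
113 88888888889898998898655555566651243100000038989830112222223344454
114 88988888888888889888655555565541
[... 3183 characters left out ...]

160 89866666666666666765421222222222222221256766677764334444444444555
161 88986666666666666666654212222222222213676666676663334444444455555
162 88986666666666666666666531122222222236766666666763334444444445555
163 99986666666666666766666765211222211366666666666763334444444445555
164 88888666666666666666666667542122135676666666667664334444444445555
165 88889866666666666666666666665421366666666666666664334444445445555
166 88988866666666666666666666676654666666667886666665334444444445555
167 88888886666666666666666666666666666888888998666664333444444554555
168 88888998666666666666666666666666888998999889866764334444444455555
169 88888988866666666666666666688888999889989888986664334444444444555
```

```bash
python3 -m handwheel '-.15 0 -.13 0;-.15 0 -.13 0;-.15 0 -.12 0;-.15 0 -.12 0;-.15 0 -.11 0;-.15 0 -.11 0;-.15 0 -.1 0;-.15 0 -.09 0;-.15 0 -.08 0;0 0 0 0'| egrep 'pos|wrist|grasp'
python3 -m handwheel '-.15 0 -.07 0;-.15 0 -.06 0;-.15 0 -.05 0;-.15 0 -.04 0;0 0 0 0'| egrep 'pos|wrist|grasp'
```

```text
position: [0.5341, -0.2915, 0.1269]
wrist_force: [-3.8, -2.1, -0.6]
grasp_force: 57.6
position: [0.5459, -0.2891, 0.1314]
wrist_force: [-3.8, -3.9, 0.5]
grasp_force: 56.6
```

View pics/v10.png

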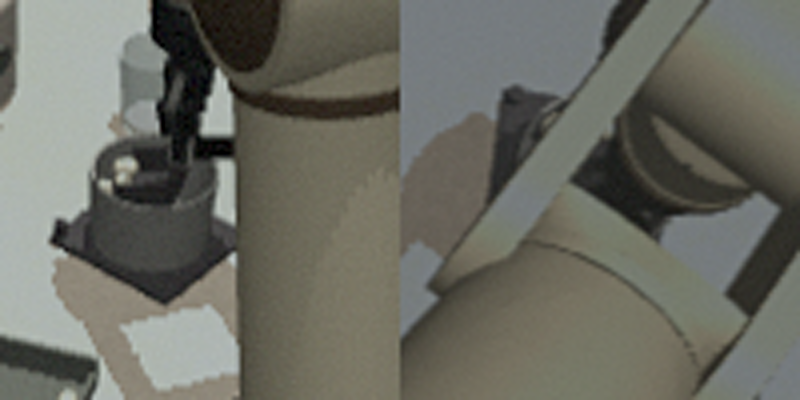

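```bash
python3 -m handwheel '.3 0 0 0;.5 0 0 0;.5 0 0 0;.3 0 0 0;-.5 0 0 0;.5 0 -.1 0;-.5 0 0 0;.5 0 0 0;0 0 0 0;0 0 0 0'| egrep 'pos|wrist|grasp'
python3 - <<'E'
from h import *
S=cap('side','side11.png')
g=cv2.cvtColor(S['pixels'],cv2.COLOR_BGR2GRAY)
for r in range(108,146): print(r,''.join(chr(48+v//20) for v in g[r,265:315]))
E
```

```text
position: [0.5144, -0.2958, 0.133]
wrist_force: [-0.4, -0.1, -1.0]
grasp_force: 56.3
108 88888888989899965555565212332101011589985433211111
109 88898888898889865555563113331111101699988533332223
110 88988888989889865555554012221111002799899853433334
111 88889888888888965555665001111101104898889972333444
112 88888888888899865555566001110000147988999971234443
113 99988898889888865555556101100000148999997740122333
114 88888888988889865555556201000000038999763200111222
115 88999898888888865556777301110000049776300001311121
116 88888988888888865667777600011000026330000011332111
117 89898899898899866777777744111002100000000000333211
118 98888998888987757777777776110013100100000014333333
119 88888888898986656777777776101013100000014488233444
120 99888888999876655777777776110014000001488899433344
121 88888888889866666567777776101123001448899999433444
122 98888988899886667656677775111123002689998988434344
123 88889899888988667766555554200133112489888998433444
124 98888888889998665554444343222232121159988899434444
125 98888888899876543333333321122222111138998899433444
126 898888898986543333333
[... 374 characters left out ...]
3333333334333111111111112232269999533444
134 99889985433333333333222111111111112322369898633344
135 88888985343333333321111111111111112332369998633444
136 98888885244333333351111111111111113333469998633444
137 89888985234433333571111121111112233234479898633344
138 88989985233443334761111111112233333343389998633444
139 88898885222344444621111111344433334432489898633344
140 98988995223333344411111224444544443322599998633444
141 88888995223333334334334444455443433323599898633444
142 88899763232333333344334443344433333323699888634444
143 99997433232333333333333333333333333323689998633444
144 78974333223333333333333333333333333323467899633444
145 35743332223333333333333333333333333332334578633344
```

```bash
python3 -m handwheel '0 0 -.5 0;0 0 -1 0;0 0 -1 0;0 0 -1 0;0 0 -1 0;0 0 -.5 0;0 .5 0 0;0 1 0 0;0 1 0 0;0 1 0 0'| egrep 'pos|wrist|grasp'
python3 -m handwheel '0 1 0 0;0 1 0 0;0 1 0 0;0 1 0 0;0 1 0 0;0 1 0 0;0 1 0 0;0 1 0 0;0 .5 0 0;0 0 0 0'| egrep 'pos|wrist|grasp'
python3 - <<'E'
from h import *
S=cap('side','side12.png');T=cap('top','top12.png')
g=cv2.cvtColor(T['pixels'],cv2.COLOR_BGR2GRAY)
c=proj(T,(.5285,-.293,.015)).astype(int);print(c)
for r in range(c[1]-24,c[1]+24): print(r,''.join(chr(48+v//12) for v in g[r,c[0]-28:c[0]+32]))
E
python3 need.py .45 .16 .18 1.795
```

```text
position: [0.4983, -0.226, 0.2317]
wrist_force: [-0.3, 0.8, -1.0]
grasp_force: 56.3
position: [0.4605, -0.0598, 0.2325]
wrist_force: [-0.1, -0.8, -1.1]
grasp_force: 56.3
[354 187]
163 :9999::::::7433556667889:99987665555578999::::::::9:9:99:99:
164 :9::::9:9:86333444445557897654443333345558999::::9:9::999:::
165 ::9:9:9:::7533345444467865434333343333333458999999::::9:99::
166 ::::99::::7433345445687543333433333333343334699::::9:::::9::
167 9::9:::::854334554478754333434334333333333333589::8789::::::
168 :9:9:::::75433455468643333333333333343333333334788645799:999
169 ::::99:::7433344468743333344444333333333333333345764469::99:
170 99::::::96443344587433455688888644433333333333334775479:99:9
171 :9:::99:8533333377534589999999998985433333333333358779:99:9:
172 9::9::::7543333586469999999999999997643333433333335899:99:::
173 :::9::::7433333765899999999999999999965443333333333589::9:::
174 :9:9:::9643333487899999999999999999789999743334333348::::99:
175 ::::9::7543333689999999999999999998799:::96433333333799:9:99
176 :9:9:::643333379999999999999999997579:::::853333333348::::99
177 ::99::
[... 1650 characters left out ...]
7889999765554444459:::::::::9
203 9::75445554554433333333333333334445555444444444459:99:9::99:
204 :::74455555555444333333333333333332333444444444469::9:9::9::
205 :::64455555545455433333333333333334444455444544479:::9::99::
206 :::74445444455545454443333333333454454554544544479::99::::9:
207 9::75444444445444555444444554444554454445445444479::::99:9::
208 9:::999865443344444445555554554444454444444544448:::::::::9:
209 :::::::::9998665444444444454454554555444544554449::::::9:::9
210 :::::::::::::999999876444434344444445455554454459::::::::99:
t 28.2 pos [ 0.4611 -0.0616  0.2326] yang 1.796 q1,6 [-0.3  -2.09] w 0.0167 gf 56.3 F [ 0.4 -0.3 -1.1]
shift units [-1.93 10.93  2.63] spin units 0.01
```

```bash
python3 -m handwheel '-.6 .8 0 0;-.7 1 0 0;-.7 1 0 0;-.7 1 0 0;-.7 1 0 0;-.7 1 0 0;-.7 1 0 0;-.7 1 0 0;-.7 1 0 0;-.6 .9 0 0' >/dev/null
python3 -m handwheel '0 .4 0 0;0 0 1 0;0 0 1 0;0 0 1 0;0 0 1 0;0 0 1 0;0 0 1 0;0 0 .6 0;0 0 0 0'| egrep 'pos|wrist|grasp'
```

```text
position: [0.5479, 0.1645, 0.0981]
wrist_force: [-0.2, -0.8, -1.9]
grasp_force: 56.2
```

```bash
python3 -m handwheel '0 0 .3 0;.1 0 .25 0;.25 0 .25 0;.25 0 .25 0;.25 0 .25 0;0 0 0 0'| egrep 'pos|wrist|grasp'
python3 -m handwheel '.25 0 .25 0;.25 0 .25 0;.25 0 .25 0;.25 0 .25 0;0 0 0 0'| egrep 'pos|wrist|grasp'
```

```text
position: [0.5317, 0.1615, 0.0759]
wrist_force: [-3.9, -2.3, 14.1]
grasp_force: 58.6
position: [0.5116, 0.157, 0.0551]
wrist_force: [-5.6, -0.6, 10.5]
grasp_force: 59.1
```

```bash
python3 -m handwheel '.25 0 .2 0;.25 0 .2 0;.15 0 .15 0;.1 0 .12 0;0 0 0 0'| egrep 'pos|wrist|grasp'
python3 -m handwheel '0 0 .08 0;0 0 .06 0;0 0 .06 0;0 0 0 0'| egrep 'pos|wrist|grasp'
```

```text
position: [0.4977, 0.1538, 0.0414]
wrist_force: [-2.4, -1.2, 5.8]
grasp_force: 59.4
position: [0.4979, 0.1539, 0.0375]
wrist_force: [-3.2, -1.5, 7.8]
grasp_force: 59.7
```

```bash
python3 -m handwheel '0 0 .06 0;0 0 .05 0;0 0 0 0'| egrep 'pos|wrist|grasp'
python3 -m handwheel '0 0 0 0;0 0 0 0;0 0 0 0;0 0 0 0;0 0 0 0;0 0 0 0' 1 | egrep 'pos|wrist|width'
python3 -m handwheel '0 0 -.4 0;0 0 -1 0;0 0 -1 0;0 0 -1 0;0 0 -1 0;0 0 -1 0;0 0 -1 0;1 0 -1 0;1 0 0 0;0 0 0 0' | egrep 'time|pos|wrist'
python3 - <<'E'
from h import *
S=cap('side','side13.png');T=cap('top','top13.png')
for n,z in(('scoop',0),('scoop_grip',.048),('scoop_tail',.048),('bottle',0),('specimen',0),('beaker',0),('slidebox',0),('pen',0)):
    print(n,[(c,ray(d,o['centre'],z)[:2].round(3).tolist()) for c,d in(('top',T),('side',S)) for o in eyes.tip_of(n,c)[:2]])
for o in eyes.silhouettes('scoop','side'):
    r=np.array(o['region']);print(o['centre'],r.sum())
    if o['centre'][0]<262: print(fit(S,r.astype(float),[PAN,HAN],(.545,.164,.224)))
E
```

```text
position: [0.4979, 0.1539, 0.0354]
wrist_force: [-4.1, -0.3, 7.6]
grasp_force: 59.9
position: [0.4981, 0.1539, 0.0352]
wrist_force: [-0.1, 0.4, -0.7]
width: 0.0854
time_s: 33.03
position: [0.4574, 0.1448, 0.1852]
wrist_force: [-0.8, -0.6, 0.5]
scoop [('side', [0.536, 0.153]), ('side', [0.269, 0.217])]
scoop_grip [('top', [0.447, 0.142]), ('side', [0.314, 0.154]), ('side', [0.453, 0.136])]
scoop_tail [('top', [0.387, 0.132]), ('side', [0.4, 0.129]), ('side', [0.353, 0.113])]
bottle [('top', [0.736, 0.172]), ('side', [0.71, 0.177]), ('side', [0.468, 0.444])]
specimen [('top', [0.718, -0.151]), ('top', [0.397, 0.138]), ('side', [0.721, -0.16])]
beaker [('top', [0.626, -0.461])]
slidebox [('top', [0.33, -0.379]), ('top', [0.397, 0.141]), ('side', [0.356, -0.385]), ('side', [0.548, 0.128])]
pen [('top', [0.354, -0.137]), ('side', [0.362, -0.14])]
[279.1, 266.5] 824
[222.3, 220.5] 602
(np.float64(0.5318715405474179), np.float64(0.16081170374129364), np.float64(0.2000223893195955), np.float64(98.2156862745098), np.float64(602.0))
```

Run:
```python
from h import *
g=cv2.imread('pics/top13.png').min(2)
for nm,(r0,r1,c0,c1) in dict(tub=(150,210,250,288),jar=(168,200,335,380)).items():
    m=(g[r0:r1,c0:c1]>119).astype(np.uint8);n,L,st,c=cv2.connectedComponentsWithStats(m)
    print(nm,[((c[k]+[c0,r0]).round(0).tolist(),int(st[k,4])) for k in range(1,n) if st[k,4]>4])
print(order.finish_job())
```

```text
tub []
jar [([366.0, 176.0], 7), ([370.0, 183.0], 7)]
the job is handed in; nothing more can be done
None
```

I scooped three pebbles into the jar, left the other three in the tub, laid the scoop flat on the open bench clear of the shelf and let it go, and handed the job in at about 33 s. The hand-in returned no verdict. I counted the pebbles in earlier pictures, and the automatic recount just before hand-in set its brightness threshold too high to count reliably.

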